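Make up the marking nest and set the cap on it

TASK

Make up the nest in the low metal tray: lay the fork-shaped black plate in first, then the T-shaped one, its tongue reaching in between the ends of the fork, both flat on the tray's floor. Then stand the tall, narrow steel sleeve upright on the floor of the square opening that they leave, and last set the brass cap on the sleeve, centred, hexagon side up as it stands now. Leave the short, wide sleeve and the small lidded tin where they are.

Things in the scene. Friction and masses are not known exactly. Their poses are not given: they have to be found in the camera images.
- tray: Tray (aluminium floor, dark steel rim) fixed to the worktop, 134 (x) x 120 (y) x 12 mm; origin mid underside. Floor 6 mm up, rim 6 mm above it. Stepped pocket: wide end x -60 to -34 mm is 106 mm wide in y, the rest, to x +60, 86 mm. T fits the wide end (mid-play: its origin at x -39, y 0), fork the rest (origin x +13, y 0), x axes along the tray's +x; 4 mm play each way. Opening left: 60 x 58 mm.
- tray_floor (a point): Point on the tray's floor (6 mm above the worktop) at the centre of the opening that the two plates leave; in the tray's frame x +8, y 0 mm. Mind the computer screen, 0.44 m high, that stands to the right of the work area (y below 0.05 m): swing over it, not through it.
- fork_plate: Black plastic U-shaped fork, loose, 86 (x) x 78 (y) x 20 mm high, 70 g, flat. Origin at the underside, mid outline (in the empty gap). Back bar 18 mm thick, 78 mm long, its middle at x +34 mm; from it two arms 10 mm thick run to x -43, the 58 mm gap between them open towards -x. Grip across the back bar (18 mm).
- tee_plate: Black plastic T-shaped plate, loose, 34 (x) x 98 (y) x 20 mm high, 60 g, flat. Origin at the underside, mid outline. The bar, 18 mm thick and 98 mm long, lies at x -17 to +1 mm; the tongue, 44 mm wide, sticks out of its middle to x +17. Grip along x in the middle (34 mm, bar to tongue end).
- tall_sleeve: Tall, narrow polished steel sleeve (collared tube), loose, 48 mm across, 40 mm high, 90 g, standing upright, collar up; origin at the centre of its underside, z up. Grip across the outside near the top. The narrower and taller of the two sleeves standing on the bare worktop (those in the bin are not meant).
- brass_cap: Turned brass screw cap, loose, 56 mm across, 32 mm high, 210 g, standing on its threaded foot (44 mm across, 15 mm high), flange and hexagon above; origin at the centre of the foot's underside, z up. Grip across flange or hexagon (52 to 56 mm, 15 to 31 mm up). The caps far back on the perforated plate are not part of the job.
- wide_sleeve: Short, wide steel sleeve, 54 mm across and 32 mm high, standing behind the tray; a bystander to be left alone. Origin at the centre of its underside.
- gauge_tin: Small white tin with a blue lid, 53 x 67 x 24 mm, standing behind the tray; a bystander to be left alone. Origin at the centre of its underside.
Mind the look-alikes: they are no part of the job. What is shaped like the tall_sleeve but pink is not meant.

How it is judged:
On the way, in this order (a step that is already met when the one before it is completed fails the run):
1. the fork lies flat on the tray's floor, in the narrower part of the pocket (x of fork_plate in the frame of tray between 0.005 and 0.021 m and y of fork_plate in the frame of tray between -0.008 and 0.008 m and z of fork_plate in the frame of tray between 0.0025 and 0.0095 m and angle between the x axis of fork_plate and the x axis of tray, either way round below 0.15 rad and angle between fork_plate's own z axis and vertical below 0.06 rad), for 0.2 s.
2. then the T plate lies flat in the wide end, its tongue between the fork's ends, the fork still in place (all of step 1 and x of tee_plate in the frame of tray between -0.047 and -0.031 m and y of tee_plate in the frame of tray between -0.008 and 0.008 m and z of tee_plate in the frame of tray between 0.0025 and 0.0095 m and angle between the x axis of tee_plate and the x axis of tray, either way round below 0.15 rad and angle between tee_plate's own z axis and vertical below 0.06 rad), for 0.2 s.
3. then the tall sleeve stands upright on the tray's floor in the opening, both plates still in place (all of step 2 and z of tall_sleeve in the frame of tray between 0.0025 and 0.0095 m and horizontal distance between tall_sleeve and tray_floor below 0.015 m and angle between tall_sleeve's own z axis and vertical below 0.06 rad), for 0.2 s.
4. last the brass cap sits centred on the sleeve, all below still in place (all of step 3 and z of brass_cap in the frame of tray between 0.042 and 0.05 m and horizontal distance between brass_cap and tall_sleeve below 0.01 m and angle between brass_cap's own z axis and vertical below 0.08 rad), for 0.2 s.
At the end, for the whole second after the job is handed in: Both plates flat on the tray floor (3.5 mm), within 8 mm of mid-play and 0.15 rad of the tray; tall sleeve upright on the floor (3.5 mm), within 15 mm of the opening centre; cap hexagon up on the sleeve (height 4 mm, centred 10 mm); all released, at rest (all of step 4 and linear speed of each of fork_plate, tee_plate, tall_sleeve, brass_cap below 0.02 m/s); the robot touches nothing.
It fails at once if the wide sleeve is moved more than 25 mm (distance of wide_sleeve from where it was at the start of the episode above 0.025 m).
It fails at once if the small tin is moved more than 25 mm (distance of gauge_tin from where it was at the start of the episode above 0.025 m).
It also fails if it takes over 106 s, if anything falls off the work surface, if the arm or the gripper's body presses on something with over 40 N, if the wrist force passes 120 N, or if a joint passes its speed limit or range.

ROBOT

A 7-joint arm with a two-finger parallel gripper is mounted at the origin on a cart in front of the work surface, level with it; the furniture and walls round the work are solid. World frame = base frame: x ahead of the robot, y to its left, z up, the work surface at z = 0. Lengths are in m, angles in rad, forces in N, time in s.
With the tool pointing down it reaches from about 0.425 to 0.875 m from the base axis. Payload 4.7 kg.
Tool frame: the origin (TCP) lies at the very end of the fingers, on their centre line; the grasp point (between the pads) lies 19 mm behind it; z points along the fingers, y is the line along which they close (so a half turn about z gives the same grasp; the last joint's range is limited). The gripper opens to 87 mm and grips with 3 to 60 N. Pads are 19 mm wide; open, the fingers measure 117 mm over their backs; the gripper's body (75 mm by 190 mm) begins 51 mm behind the grasp point.
Start: joints at [1.364, 0.321, -0.07, 1.45, 0.023, 1.371, -0.057], TCP at [0.142, -0.634, 0.223] pointing down, gripper open.
Joint ranges: [-2.86, 2.86], [-0.3, 2.09], [-1.38, 1.24], [0.06, 2.45], [-1.56, 4.7], [0.09, 2.05], [-2.69, 2.69]. Speed limits (rad/s): [2.57, 2.57, 3.14, 3.14, 3.14, 3.14, 3.14].

INTERFACE

Orientations are given as a rotation vector (axis times angle).
In Python, from bench import get_state, get_image, get_calibration, close_job gives the robot as it stands.
- The arm moves only by the shell command python3 -m crank 'ROWS' [FORCE]. ROWS is JSON, a list of rows, each a list of 5 numbers: the opening, from 0 (shut) to 1 (fully open), then the shift along the world's x, y, z in units of 0.2 m (1.0 is 0.2 m), then the turn about the world's z in units of 2 pi rad (1.0 is 2 pi rad). A call has 1 to 5 rows; each row is the pose to reach, as a shift and turn from the pose commanded when the call began, turning the shorter way round; what a row does not reach only later rows make up. A row lasts 1/8 s, in which the tool goes at most 62.5 mm and 10.7 degrees, less where a joint would pass 70% of its speed; a pose out of reach is approached as far as the arm can. A call with a number of a shift or a turn outside -1 to 1 is refused whole. A call with a gripper value outside its range is refused whole. The fingers move at their own pace and stop on an object; FORCE is the grip in N (left out, the last holds). Time passes only in rows, so rows that repeat a pose let the fingers close. It gives the time, the measured TCP pose, the force, the opening and the grip force at its end, in the units of the state.
- get_state(): the state, without advancing time (a new reading comes with each control period).
- get_image(name): name is "scene" or "top" or "wrist"; returns the picture (420x560x3 uint8, red, green, blue); there is no depth.
- get_calibration(name): a dict with "fovy" (degrees; the focal length in pixels is half the picture's height over the tangent of half this angle, whatever the lens; pixels are square), "cx", "cy" (the principal point, pixels), "R" (3x3) and "t" (3): a world point X has camera coordinates R X + t. Camera axes: x right, y down, z forward; pixel columns grow to the right and rows downward; lengths in m; the calibration is good to about 2 mm. A picture is of the moment at which its call begins: read the wrist's pose just before it. get_calibration takes no time and is no camera call; for the wrist camera it gives the pose at the moment of the call.
- close_job(): hands the job in; it is judged then, once.
The state is a dict: "time": time; "joint_positions": joint angles; "qd": joint speeds; "joint_torque": joint torques, N m; "position": TCP position; "tool_rot": TCP orientation; "ft_force": force on the tool from outside, world axes, zero at the start; "torque": the same for the moment, N m; "grip_width": opening from 0.0 (shut) to 1.0 (fully open); "grip_force": force on a finger pad.
Only numpy, scipy, OpenCV 4.12 (cv2) and the standard library are available. Lean on these libraries where they do the work, as an engineer would, in place of code of your own. Each camera call takes 0.05 s, during which the arm holds its last target. There are 200 camera calls.

## Working session

There is one attempt and no reset: what is moved stays moved. The work goes in short steps, Python scripts to look and compute and a shell command to move; the robot and the scene stay as the last step left them, time stands still between calls to the robot, and variables do not carry over. Pictures are saved under pics/ and viewed, at most 14 in all, crops included, and the job is handed in when it is done.

```bash
mkdir -p pics; ls
cat > h.py <<'E'
import numpy as np, cv2
from bench import get_state, get_image, get_calibration
def snap(n,f):
    c=get_calibration(n); im=get_image(n); cv2.imwrite(f'pics/{f}.png',im[:,:,::-1]); np.save(f'pics/{f}.npy',np.array([c],dtype=object)); return im,c
def foc(c): return 210/np.tan(np.radians(c['fovy'])/2)
def cast(c,uv,z):
    f=foc(c); R=np.array(c['R']); t=np.array(c['t']); uv=np.atleast_2d(uv).astype(float)
    d=np.c_[(uv[:,0]-c['cx'])/f,(uv[:,1]-c['cy'])/f,np.ones(len(uv))]@R
    o=-R.T@t; return o+d*((z-o[2])/d[:,2:3])
def proj(c,X):
    p=np.atleast_2d(X)@np.array(c['R']).T+np.array(c['t']); return p[:,:2]/p[:,2:]*foc(c)+[c['cx'],c['cy']]
def load(f): return cv2.imread(f'pics/{f}.png'), np.load(f'pics/{f}.npy',allow_pickle=True)[0]
E
python3 - <<'E'
from h import *
for n in("scene","top"):
    im,c=snap(n,n+'0'); print(n,c)
s=get_state(); print({k:np.round(v,3) for k,v in s.items()})
E
```

```text
pics
scene {'fovy': 49.77151942815982, 'cx': 272.8621400639476, 'cy': 211.58301587384773, 'R': array([[-0.7531236 , -0.65787493, -0.00232692],
       [-0.33419556,  0.38562303, -0.86000477],
       [ 0.56667289, -0.64691224, -0.51028069]]), 't': array([0.5800992 , 0.12739441, 0.76416955])}
top {'fovy': 50.30273467843871, 'cx': 278.6402263605418, 'cy': 208.43742324457492, 'R': array([[ 0.00919991, -0.99955715,  0.02829948],
       [-0.99776996, -0.01104713, -0.06582603],
       [ 0.06610951, -0.02763078, -0.99742973]]), 't': array([0.20968247, 0.57583536, 1.00642598])}
{'time': np.float64(0.1), 'joint_positions': array([ 1.364,  0.322, -0.07 ,  1.452,  0.023,  1.371, -0.057]), 'qd': array([-0.002, -0.003, -0.001, -0.003, -0.001,  0.001,  0.002]), 'joint_torque': array([-0.0000e+00, -4.9257e+01, -4.0600e-01, -3.1340e+01, -6.4000e-02,
        3.9000e-02,  0.0000e+00]), 'position': array([ 0.142, -0.634,  0.222]), 'tool_rot': array([-3.121, -0.346,  0.   ]), 'ft_force': array([-0.029, -0.616, -0.542]), 'torque': array([-0.038,  0.008,  0.022]), 'grip_force': np.float64(0.0), 'grip_width': np.float64(0.995)}
```

View pics/scene0.png

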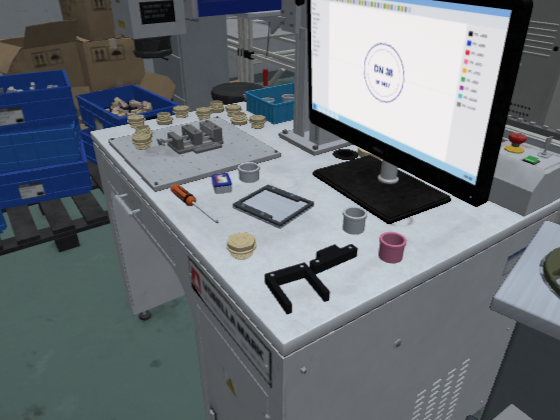

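View pics/top0.png

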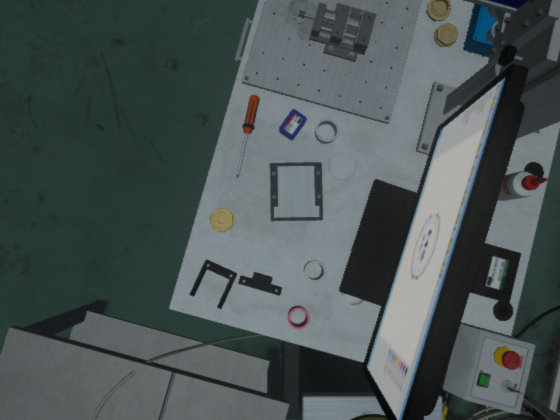

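The scene shows the fork (213,285 in top), the T (260,283), a grey sleeve (314,270), a pink sleeve (298,317), the brass cap (221,219), the tray (297,191), the tin (292,124) and the wide sleeve (326,131). The tray's wide end appears to be towards the robot, at the bottom of the picture. Next I measure coarsely.

Run:
```python
from h import *
im,c=load('top0'); _,s=load('scene0')
for n,p,z in [('fork',(213,285),.02),('tee',(260,283),.02),('tall',(314,270),.04),('pink',(298,317),.04),('cap',(221,219),.03),('tray',(297,191),.012),('wide',(326,131),.032),('tin',(292,124),.024)]:
    print(n,cast(c,p,z)[0].round(3))
print('scene tall',cast(s,(354,214),.04)[0].round(3),'wide',cast(s,(249,168),.032)[0].round(3))
# screen corners by two views: near-bottom, near-top
def tri(a,b):
    o=[];
    for cc,uv in((c,a),(s,b)):
        p=cast(cc,uv,0)[0]; O=-np.array(cc['R']).T@np.array(cc['t']); d=(p-O)/np.linalg.norm(p-O); o.append((O,d))
    A=sum(np.eye(3)-np.outer(d,d) for _,d in o); B=sum((np.eye(3)-np.outer(d,d))@O for O,d in o); return np.linalg.solve(A,B).round(3)
print('screen near top', tri((370,375),(515,8)), 'near bottom', tri((405,415),(490,200)))
for p in [(365,375),(407,418),(525,68),(515,65)]:print(p,cast(c,p,.44)[0].round(3),cast(c,p,.1)[0].round(3))
print('mon base',cast(c,[(375,181),(341,292)],.01).round(3))
hsv=cv2.cvtColor(im,cv2.COLOR_BGR2HSV)
a=im[90:340,170:370]; cv2.imwrite('pics/c1.png',cv2.resize(a,None,fx=2.4,fy=2.4,interpolation=cv2.INTER_CUBIC))
```

```text
fork [0.4   0.361 0.02 ]
tee [0.405 0.256 0.02 ]
tall [0.436 0.136 0.04 ]
pink [0.333 0.171 0.04 ]
cap [0.548 0.345 0.03 ]
tray [0.615 0.173 0.012]
wide [0.751 0.109 0.032]
tin [0.768 0.187 0.024]
scene tall [0.431 0.145 0.04 ] wide [0.747 0.114 0.032]
screen near top [0.281 0.085 0.408] near bottom [ 0.192 -0.02   0.103]
(365, 375) [0.328 0.112 0.44 ] [0.226 0.037 0.1  ]
(407, 418) [0.273 0.057 0.44 ] [ 0.14  -0.049  0.1  ]
(525, 68) [ 0.744 -0.113  0.44 ] [ 0.88  -0.316  0.1  ]
(515, 65) [ 0.748 -0.099  0.44 ] [ 0.887 -0.294  0.1  ]
mon base [[ 0.64  -0.008  0.01 ]
 [ 0.385  0.071  0.01 ]]
```

View pics/c1.png

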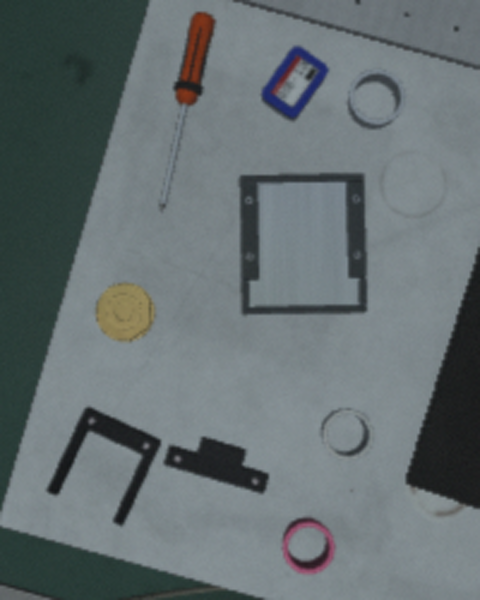

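The tray's wide end faces the robot, so tray +x is roughly world +x. There are two candidate sleeves on the bare worktop: the grey one at crop (346,432) = top (314,270), and the pink one at crop (307,545), which is excluded by its colour. The shorter grey one behind the tray, at crop (375,98), is the wide bystander. So the target is the grey one at (314,270), which the crop confirms. Now I raise the arm to clear the screen.

```bash
python3 -m crank '[[1,0,0,0.4,0],[1,0,0,0.7,0],[1,0,0,1,0],[1,0,0,1,0],[1,0,0,1,0]]'; python3 -m crank '[[1,0.1,0.1,0.25,0],[1,0.3,0.2,0.45,0.02],[1,0.5,0.4,0.5,0.04],[1,0.8,0.6,0.5,0.06],[1,1,0.9,0.5,0.08]]'; python3 -c "
from h import *
print(get_state()['joint_positions'].round(3))"
```

```text
time: 0.72
position: [0.1424, -0.6345, 0.4226]
tool_rot: [3.122, 0.346, 0.0]
ft_force: [-0.1, -0.3, -1.2]
grip_width: 0.999
grip_force: 0.0
time: 1.35
position: [0.3333, -0.4682, 0.5184]
tool_rot: [-2.93, -1.117, 0.002]
ft_force: [1.0, -0.0, -0.4]
grip_width: 1.003
grip_force: 0.0
[ 1.086  0.216 -0.241  0.999  0.054  1.938  0.027]
```

```bash
python3 -m crank '[[1,0.2,0.2,0,0.02],[1,0.4,0.45,0,0.04],[1,0.6,0.7,0,0.06],[1,0.8,0.9,0,0.07],[1,0.95,1,0,0.07]]'; python3 -m crank '[[1,0.05,0.3,0,0],[1,0.1,0.6,0,0],[1,0.1,0.9,0,0],[1,0.1,1,0,0],[1,0.1,1,0,0]]';python3 -m crank '[[1,0,0.3,0,0],[1,0,0.6,0,0],[1,-0.1,0.9,0,0],[1,-0.1,1,0,0],[1,-0.1,1,0,0]]'; python3 -c "
from h import *
print(get_state()['joint_positions'].round(3))"
```

```text
time: 1.98
position: [0.5229, -0.2657, 0.5201]
tool_rot: [-2.617, -1.731, 0.002]
ft_force: [0.8, -0.7, -0.2]
grip_width: 1.001
grip_force: 0.0
time: 2.6
position: [0.5411, -0.0682, 0.5211]
tool_rot: [-2.622, -1.729, 0.004]
ft_force: [0.1, -0.2, -0.6]
grip_width: 1.003
grip_force: 0.0
time: 3.22
position: [0.5219, 0.1299, 0.5215]
tool_rot: [-2.625, -1.726, 0.003]
ft_force: [1.0, -0.3, -0.4]
grip_width: 1.002
grip_force: 0.0
[ 0.277  0.169 -0.702  1.079  0.117  1.932 -0.784]
```

```bash
python3 -m crank '[[1,-0.1,0.3,-0.1,0],[1,-0.2,0.6,-0.3,0],[1,-0.35,0.9,-0.55,0],[1,-0.45,0.95,-0.8,0],[1,-0.45,0.95,-0.85,0]]'
python3 - <<'E'
from h import *
print(get_state()['joint_positions'].round(3))
im,c=snap('wrist','w0'); print(c)
E
```

```text
time: 3.85
position: [0.4313, 0.3189, 0.3494]
tool_rot: [2.626, 1.723, -0.006]
ft_force: [0.1, -0.8, 1.0]
grip_width: 1.001
grip_force: 0.0
[ 0.085  0.105 -0.833  1.492  0.078  1.583 -1.154]
{'fovy': 64.14324154583983, 'cx': 277.4478502914642, 'cy': 216.90251735470017, 'R': array([[ 9.17222517e-01, -3.98374229e-01, -9.10322702e-04],
       [-3.80038340e-01, -8.75686432e-01,  2.97899536e-01],
       [-1.19472655e-01, -2.72894205e-01, -9.54596793e-01]]), 't': array([-0.26948301,  0.36955725,  0.65168334])}
```

View pics/w0.png

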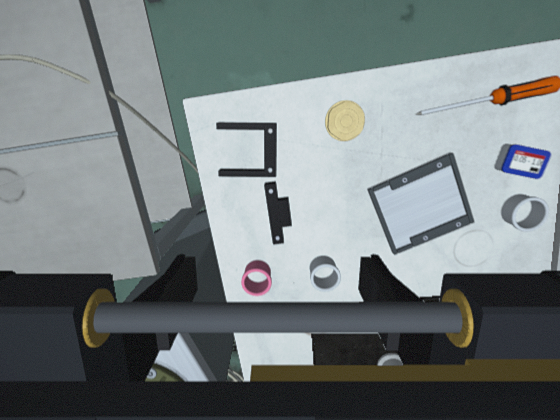

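The wrist view shows the fork at (247,150) with its back bar on the right at x≈270, the T at (278,212) with its tongue to the right, the cap at (345,120), the grey sleeve at (325,272), the pink sleeve at (257,277) and the tray at (420,202). I measure these now.

```bash
cat > m.py <<'E'
from h import *
def dark(im,thr=60): return ((im.max(2)<thr)*255).astype(np.uint8)
def rect(c,cnt,z):
    P=cast(c,cnt.reshape(-1,2),z)[:,:2]; (cx,cy),(w,h),a=cv2.minAreaRect((P*1000).astype(np.float32)); return np.array([cx,cy,w,h,a]).round(1),P
def parts(c,m,z,amin,roi):
    x0,y0,x1,y1=roi; k=np.zeros_like(m); k[y0:y1,x0:x1]=m[y0:y1,x0:x1]
    for q in cv2.findContours(k,cv2.RETR_EXTERNAL,cv2.CHAIN_APPROX_NONE)[0]:
        if cv2.contourArea(q)>amin:
            r,P=rect(c,q,z); mu=cv2.moments(q); g=(mu['m10']/mu['m00'],mu['m01']/mu['m00']); print(r,'px',np.round(g),'centroid',cast(c,g,z)[0].round(4))
E
python3 - <<'E'
from m import *
for f,roi,tr in(('top0',(185,250,290,310),(262,155,332,228)),('w0',(205,110,305,252),(360,145,480,262))):
    im,c=load(f); print(f)
    parts(c,dark(im),.02,150,roi)
    print('tray'); parts(c,dark(im,95),.012,150,tr)
    hsv=cv2.cvtColor(im,cv2.COLOR_BGR2HSV); y=cv2.inRange(hsv,(15,70,90),(35,255,255))
    print('cap'); parts(c,y,.025,200,(195,195,250,245) if f=='top0' else (310,90,380,150))
E
```

```text
top0
[408.1 254.1  95.1  33.3  74.1] px [260. 283.] centroid [0.405  0.2551 0.02  ]
[403.2 360.9  76.9  85.6  65.9] px [215. 277.] centroid [0.4171 0.3565 0.02  ]
tray
[6.150e+02 1.757e+02 1.344e+02 1.199e+02 6.000e-01] px [296. 191.] centroid [0.614  0.1761 0.012 ]
cap
[546.2 343.8  52.7  50.8  45.7] px [222. 220.] centroid [0.5464 0.3437 0.025 ]
w0
[408.6 259.   97.   31.3  74.2] px [277. 212.] centroid [0.4063 0.2612 0.02  ]
[403.3 365.   74.2  82.9  66.4] px [256. 150.] centroid [0.4156 0.3595 0.02  ]
tray
[613.9 180.2 132.5 119.    1.4] px [421. 203.] centroid [0.6151 0.1833 0.012 ]
cap
[546.7 347.2  51.3  51.7  69. ] px [344. 120.] centroid [0.546  0.3482 0.025 ]
```

```bash
python3 -m crank '[[0.6,0,0.1,-0.3,0],[0.6,0.01,0.16,-0.6,0],[0.6,0.01,0.16,-0.9,0],[0.6,0.01,0.16,-1,0],[0.6,0.01,0.16,-1,0]]'
python3 - <<'E'
from m import *
print(get_state()['joint_positions'].round(3))
im,c=snap('wrist','w1'); im,c=load('w1'); parts(c,dark(im),.02,1000,(0,0,560,420))
E
```

```text
time: 4.53
position: [0.4348, 0.3511, 0.1524]
tool_rot: [2.628, 1.722, -0.002]
ft_force: [-0.9, 0.6, 0.4]
grip_width: 0.613
grip_force: 0.0
[-1.000e-03  2.690e-01 -8.340e-01  1.747e+00  2.110e-01  1.220e+00
 -1.301e+00]
[379.7 215.9 205.7 633.3  66.5] px [266. 352.] centroid [0.362  0.2105 0.02  ]
[403.7 365.4  77.5  84.5  66.5] px [250. 206.] centroid [0.4141 0.362  0.02  ]
```

View pics/w1.png

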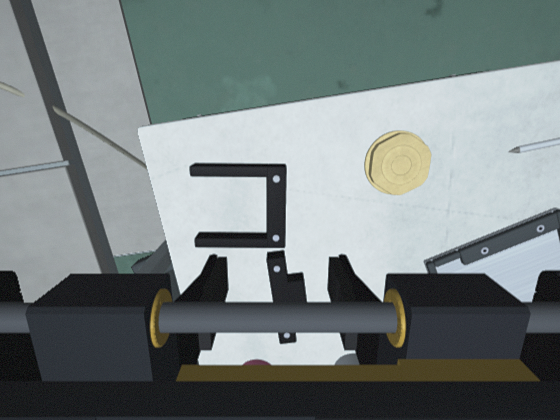

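The fork lies between the open fingers, its bar at (276,205), and matches 86x78 mm. I descend and grip.

```bash
python3 -m crank '[[0.6,0,0,-0.3,0],[0.6,0,0,-0.5,0],[0.6,0,0,-0.65,0],[0.6,0,0,-0.71,0],[0.6,0,0,-0.71,0]]' 20; python3 -m crank '[[0.1,0,0,0,0],[0.1,0,0,0,0],[0.1,0,0,0,0],[0.1,0,0,0,0],[0.1,0,0,0,0]]' 20; python3 -c "
from h import *
print(get_state()['joint_positions'].round(3))"
```

```text
time: 5.2
position: [0.4347, 0.3533, 0.0119]
tool_rot: [2.625, 1.725, 0.003]
ft_force: [0.2, -0.1, 0.0]
grip_width: 0.596
grip_force: 0.0
time: 5.82
position: [0.4334, 0.3528, 0.0108]
tool_rot: [2.625, 1.726, 0.0]
ft_force: [0.3, -0.1, 1.9]
grip_width: 0.202
grip_force: 20.0
[-0.084  0.442 -0.764  1.873  0.367  0.971 -1.419]
```

```bash
python3 -m crank '[[0.1,0,0,0.3,0],[0.1,0,0,0.5,0],[0.1,0.2,-0.2,0.5,0.02],[0.1,0.4,-0.4,0.5,0.05],[0.1,0.6,-0.6,0.5,0.0675]]' 20; python3 -m crank '[[0.1,0.3,-0.1,0,0],[0.1,0.5,-0.25,0,0],[0.1,0.53,-0.255,0,0],[0.1,0.53,-0.255,0,0],[0.1,0.53,-0.255,0,0]]'
python3 - <<'E'
from m import *
print(get_state()['joint_positions'].round(3))
im,c=snap('wrist','w2'); snap('top','top2'); snap('scene','scene2')
a=cv2.imread('pics/scene2.png')[80:300,180:400]; cv2.imwrite('pics/c2.png',np.hstack([cv2.resize(a,(400,400)),cv2.resize(cv2.imread('pics/w2.png'),(400,300))[0:300].copy() if 0 else cv2.copyMakeBorder(cv2.resize(cv2.imread('pics/w2.png'),(400,300)),0,100,0,0,cv2.BORDER_CONSTANT)]))
E
```

```text
time: 6.45
position: [0.5544, 0.2315, 0.1106]
tool_rot: [2.197, 2.245, 0.0]
ft_force: [0.0, -0.0, -0.8]
grip_width: 0.203
grip_force: 20.0
time: 7.08
position: [0.6579, 0.1837, 0.1106]
tool_rot: [-2.199, -2.242, 0.0]
ft_force: [0.1, 0.5, -0.6]
grip_width: 0.199
grip_force: 20.0
[ 0.22   0.571 -0.746  1.471  0.395  1.254 -0.55 ]
```

View pics/c2.png

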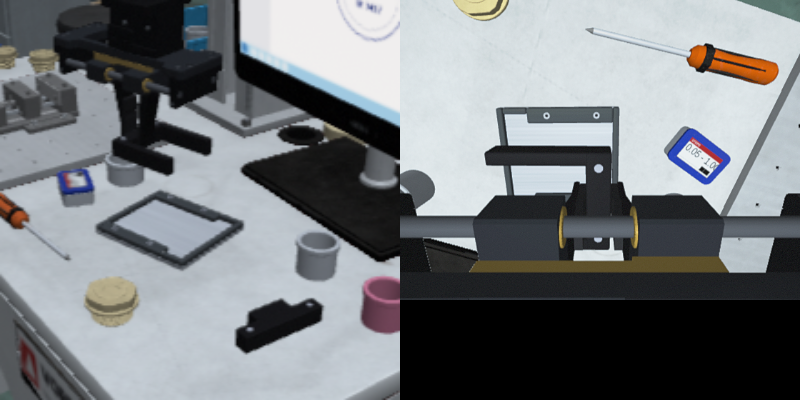

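Run:
```python
from m import *
im,c=load('w2'); g=cv2.GaussianBlur(cv2.cvtColor(im,cv2.COLOR_BGR2GRAY),(3,3),0).astype(float)
def vedge(u,v0,v1): # strongest dark-going transition down column
    d=np.diff(g[v0:v1,u]); return v0+np.argmin(d)+.5
R=[(u,vedge(u,130,165)) for u in range(155,295,8)]
P=cast(c,R,.012); k=np.polyfit(P[:,0],P[:,1],1); print('tray +y edge: slope deg',np.degrees(np.arctan(k[0])),'y at .61',np.polyval(k,.614)*1000-60, 'spread',np.std(P[:,1]-np.polyval(k,P[:,0])))
R=[(u,vedge(u,190,220)) for u in range(150,275,8)]
P=cast(c,R,.1216); k=np.polyfit(P[:,0],P[:,1],1); print('fork +y edge',np.degrees(np.arctan(k[0])),np.polyval(k,.624)*1000-39,'spread',np.std(P[:,1]-np.polyval(k,P[:,0])), P[[0,-1]].round(3))
def hedge(v,u0,u1): 
    d=np.diff(g[v,u0:u1]); return u0+np.argmin(d)+.5
R=[(hedge(v,128,160),v) for v in range(160,200,5)]; print(R); P=cast(c,R,.012); print('tray -x edge', P[:,0].mean()*1000+67, P[:,1].mean(),P[:,0].std())
R=[(hedge(v,105,140),v) for v in range(210,228,4)]; print(R); P=cast(c,R,.1216);print('fork -x end',P.round(4)[[0,-1]])
```

```text
tray +y edge: slope deg 0.5570114373095532 y at .61 177.73780333485564 spread 0.0018070878046380049
fork +y edge 0.921449305648343 185.24998470666762 spread 0.00010631248702118851 [[0.599 0.224 0.122]
 [0.655 0.224 0.122]]
[(np.float64(134.5), 160), (np.float64(135.5), 165), (np.float64(136.5), 170), (np.float64(136.5), 175), (np.float64(137.5), 180), (np.float64(138.5), 185), (np.float64(138.5), 190), (np.float64(139.5), 195)]
tray -x edge 615.2326242484785 0.21486969816096113 0.00034032749803458885
[(np.float64(124.5), 210), (np.float64(118.5), 214), (np.float64(118.5), 218), (np.float64(118.5), 222), (np.float64(119.5), 226)]
fork -x end [[0.5866 0.2204 0.1216]
 [0.5833 0.2124 0.1216]]
```

Run:
```python
from m import *
im,c=load('w2'); g=cv2.cvtColor(im,cv2.COLOR_BGR2GRAY).astype(int)
R=[]
for u in range(155,295,10):
    v=135+np.argmax(g[135:175,u]<120); R.append((u,v-.5))
P=cast(c,R,.012); print(P[:,:2].round(4).tolist()); m=np.median(P[:,1]-(P[:,0]-.614)*.0175)
print(m-.06)
```

```text
[[0.5642, 0.237], [0.5719, 0.2371], [0.5796, 0.2373], [0.5873, 0.2374], [0.5949, 0.2376], [0.6026, 0.2377], [0.6103, 0.2379], [0.618, 0.238], [0.6257, 0.2382], [0.6333, 0.2383], [0.641, 0.2384], [0.6487, 0.2386], [0.6564, 0.2387], [0.664, 0.2396]]
0.177929558362187
```

```bash
python3 -m crank '[[0.1,0.01,-0.015,-0.2,0],[0.1,0.01,-0.015,-0.35,0],[0.1,0.01,-0.015,-0.35,0],[0.1,0.01,-0.015,-0.35,0]]'
python3 - <<'E'
from m import *
im,c=snap('wrist','w3'); z=get_state()['position'][2]; print(get_state()['position'])
cv2.imwrite('pics/c3.png',cv2.resize(load('w3')[0][60:330,60:460],(800,540)))
E
```

```text
time: 7.72
position: [0.6619, 0.1796, 0.0421]
tool_rot: [2.202, 2.24, 0.003]
ft_force: [-0.2, -0.6, -0.6]
grip_width: 0.208
grip_force: 20.0
[0.6623222  0.17970759 0.04261677]
```

View pics/c3.png

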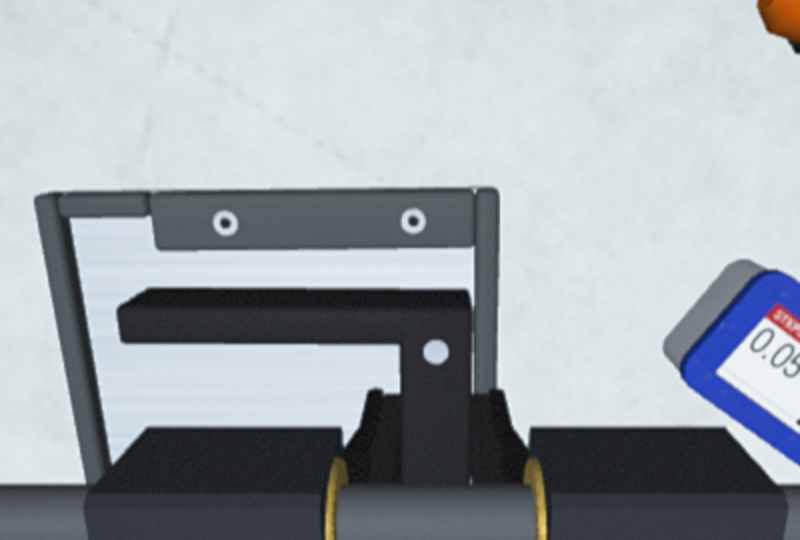

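Run:
```python
from m import *
for f,zt in(('w2',.1106),('w3',.0424)):
    im,c=load(f); g=cv2.cvtColor(im,cv2.COLOR_BGR2GRAY).astype(int); print(f,'cam',(-np.array(c['R']).T@np.array(c['t'])).round(3))
    R=[(u,135+np.argmax(g[135:175,u]<120)-.5) for u in range(160,280,10)]
    for z in(0,.012): P=cast(c,R,z); print('tray y',z,(np.median(P[:,1]-(P[:,0]-.614)*.0175)-.06).round(4))
    R=[(u,188+np.argmax(g[188:225,u]<60)-.5) for u in range(150,270,10)]
    P=cast(c,R,zt-.01); print('fork y', (np.median(P[:,1]-(P[:,0]-.626)*.0175)-.039).round(4))
    v=221
    u=90+np.argmax(g[v,90:160]<60)-.5
    print(u,'fork x from -x end top/bot',(cast(c,(u,v),zt+.01)[0,0]+.043).round(4))
im,c=load('w3'); g=cv2.cvtColor(im,cv2.COLOR_BGR2GRAY).astype(int)
# rims in x: -x outer edge & right outer edge near row 170-180
for v in (175,190,215):
    row=g[v]; u0=60+np.argmax(row[60:120]<120)-.5; seg=row[270:340]; u1=270+np.max(np.where(seg<120)[0])+.5
    for z in (0,.012): print(v,u0,u1,z,cast(c,[(u0,v),(u1,v)],z)[:,:2].round(4).tolist())
```

```text
w2 cam [0.658 0.265 0.273]
tray y 0 0.1767
tray y 0.012 0.1779
fork y 0.1792
119.5 fork x from -x end top/bot 0.6261
w3 cam [0.662 0.261 0.205]
tray y 0 0.1767
tray y 0.012 0.178
fork y 0.1753
98.5 fork x from -x end top/bot 0.6204
175 79.5 308.5 0 [[0.541, 0.223], [0.6818, 0.2253]]
175 79.5 308.5 0.012 [[0.5481, 0.2252], [0.6806, 0.2274]]
190 82.5 308.5 0 [[0.5414, 0.2136], [0.6822, 0.2158]]
190 82.5 308.5 0.012 [[0.5484, 0.2164], [0.681, 0.2185]]
215 86.5 308.5 0 [[0.5414, 0.1973], [0.6829, 0.1996]]
215 86.5 308.5 0.012 [[0.5485, 0.201], [0.6817, 0.2032]]
```

```bash
python3 -m crank '[[0.1,0,0.01,0,0],[0.1,0,0.01,-0.06,0],[0.1,0,0.01,-0.12,0],[0.1,0,0.01,-0.125,0],[0.1,0,0.01,-0.125,0]]'
python3 - <<'E'
from m import *
im,c=snap('wrist','w4'); print(get_state()['position'])
cv2.imwrite('pics/c4.png',cv2.resize(load('w4')[0][60:330,60:460],(600,405)))
E
```

```text
time: 8.4
position: [0.6614, 0.1808, 0.0154]
tool_rot: [2.203, 2.24, 0.0]
ft_force: [-0.3, -1.3, 3.4]
grip_width: 0.204
grip_force: 20.0
[0.66144702 0.18076922 0.01537802]
```

View pics/c4.png

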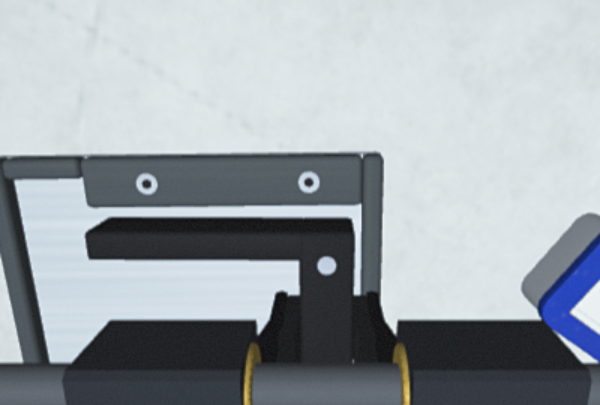

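The fork is centred in the narrow part, with about 4 mm gap to the +y rim and to the +x rim. I release it and go to the T.

```bash
python3 -m crank '[[0.35,0,0,0,0],[0.35,0,0,0,0],[0.35,0,0,0.1,0],[0.5,0,0,0.3,0],[0.6,0,0,0.6,0]]'; python3 -m crank '[[0.7,-0.3,0.1,0.1,-0.01],[0.7,-0.6,0.2,0.1,-0.02],[0.7,-0.9,0.3,0.1,-0.047],[0.7,-1,0.38,0.1,-0.047],[0.7,-1,0.38,0.1,-0.047]]';  python3 -m crank '[[0.7,-0.26,0,0,0],[0.7,-0.26,0,0,0],[0.7,-0.26,0,0,0]]'
python3 - <<'E'
from m import *
im,c=snap('wrist','w5'); print(get_state()['position'],get_state()['joint_positions'].round(2), (-np.array(c['R']).T@np.array(c['t'])).round(3))
im,c=load('w5'); parts(c,dark(im),.02,500,(0,0,560,420))
E
```

```text
time: 9.07
position: [0.6603, 0.1804, 0.1363]
tool_rot: [-2.202, -2.239, 0.003]
ft_force: [0.9, -0.1, -0.6]
grip_width: 0.495
grip_force: 0.0
time: 9.7
position: [0.4602, 0.259, 0.1571]
tool_rot: [2.501, 1.898, 0.003]
ft_force: [0.6, -0.4, 0.6]
grip_width: 0.699
grip_force: 0.0
time: 10.07
position: [0.4113, 0.2564, 0.1564]
tool_rot: [2.508, 1.89, 0.003]
ft_force: [0.1, -0.2, -0.1]
grip_width: 0.694
grip_force: 0.0
[0.41135594 0.25644804 0.15628004] [ 0.26  0.06 -0.89  1.91  0.05  1.19 -0.93] [0.435 0.335 0.319]
[387.2 153.  293.1 640.6  73.8] px [284. 344.] centroid [0.3779 0.1097 0.02  ]
[407.9 257.4  97.6  31.9  74.5] px [269. 203.] centroid [0.4061 0.2609 0.02  ]
```

View pics/w5.png

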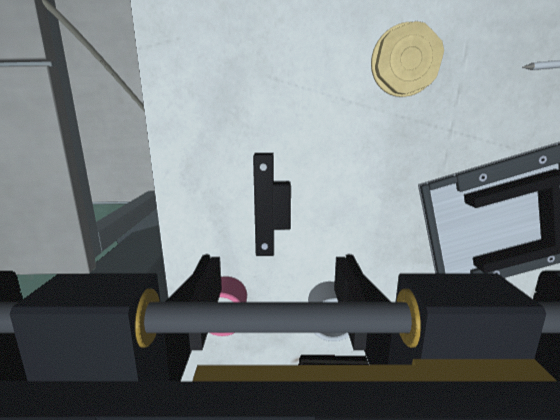

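```bash
python3 -m crank '[[0.7,-0.015,0.005,-0.3,0],[0.7,-0.015,0.005,-0.5,0],[0.7,-0.015,0.005,-0.65,0],[0.7,-0.015,0.005,-0.73,0],[0.7,-0.015,0.005,-0.73,0]]' 20; python3 -m crank '[[0.2,0,0,0,0],[0.2,0,0,0,0],[0.2,0,0,0,0],[0.2,0,0,0,0]]' 20; python3 -c "
from h import *
print(get_state()['joint_positions'].round(3))"
```

```text
time: 10.75
position: [0.4064, 0.2577, 0.0089]
tool_rot: [-2.508, -1.89, 0.002]
ft_force: [0.4, -1.0, 0.4]
grip_width: 0.703
grip_force: 0.0
time: 11.25
position: [0.4068, 0.2579, 0.0102]
tool_rot: [2.508, 1.891, 0.002]
ft_force: [-1.3, -0.5, 3.6]
grip_width: 0.39
grip_force: 20.0
[ 0.155  0.294 -0.848  2.056  0.281  0.906 -1.125]
```

```bash
python3 -m crank '[[0.2,0,0,0.3,0],[0.2,0.1,0,0.5,0],[0.2,0.4,-0.1,0.5,0.02],[0.2,0.7,-0.25,0.5,0.047],[0.2,0.845,-0.39,0.5,0.047]]' 20; python3 -m crank '[[0.2,0,0,-0.1,0],[0.2,0,0,-0.3,0],[0.2,0,0,-0.33,0],[0.2,0,0,-0.33,0]]'
python3 - <<'E'
from m import *
im,c=snap('wrist','w6'); print(get_state()['position'],get_state()['tool_rot'], (-np.array(c['R']).T@np.array(c['t'])).round(3))
cv2.imwrite('pics/c6.png',cv2.resize(load('w6')[0][60:330,100:500],(800,540)))
E
```

```text
time: 11.88
position: [0.5778, 0.1783, 0.1094]
tool_rot: [-2.203, -2.24, -0.001]
ft_force: [-0.1, 0.5, -1.3]
grip_width: 0.387
grip_force: 20.0
time: 12.38
position: [0.5747, 0.1805, 0.0438]
tool_rot: [-2.201, -2.241, 0.0]
ft_force: [-0.6, 0.1, -0.3]
grip_width: 0.387
grip_force: 20.0
[0.57560161 0.18066694 0.04469253] [2.20143283e+00 2.24040253e+00 2.02679331e-03] [0.575 0.262 0.206]
```

View pics/c6.png

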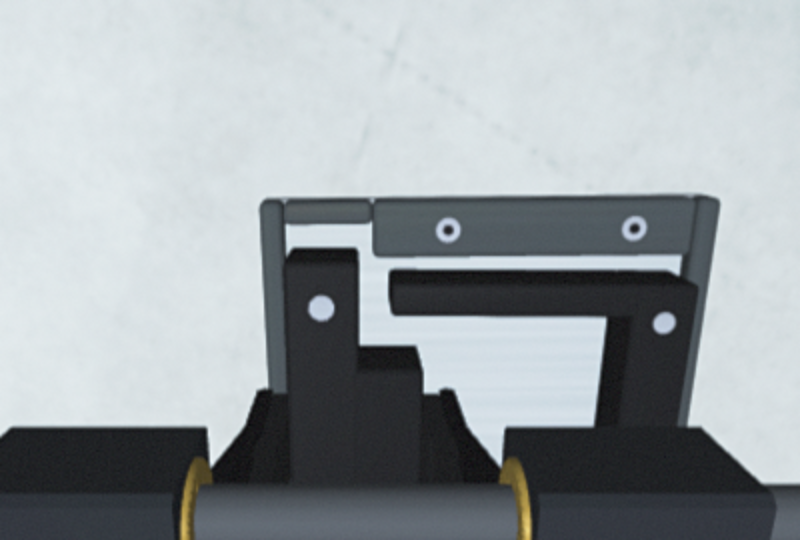

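```bash
python3 -m crank '[[0.2,0,0,-0.05,0],[0.2,0,0,-0.1,0],[0.2,0,0,-0.14,0],[0.2,0,0,-0.145,0],[0.2,0,0,-0.145,0]]'
python3 - <<'E'
from m import *
im,c=snap('wrist','w7'); print(get_state()['position'])
cv2.imwrite('pics/c7.png',cv2.resize(load('w7')[0][60:330,100:500],(600,405)))
E
```

```text
time: 13.05
position: [0.5753, 0.1797, 0.0153]
tool_rot: [2.203, 2.239, -0.001]
ft_force: [-2.9, -2.6, 6.9]
grip_width: 0.387
grip_force: 20.0
[0.57524635 0.17968741 0.01527628]
```

View pics/c7.png

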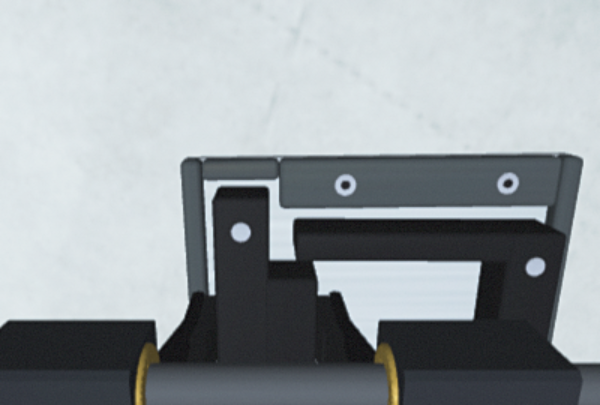

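The T lies in the wide end, its tongue between the fork's ends, with about 3-4 mm gaps. I release it, and check the forearm's clearance to the screen's near corner before going to the sleeve.

```bash
python3 -m crank '[[0.55,0,0,0,0],[0.55,0,0,0,0],[0.55,0,0,0.1,0],[0.7,0,0,0.4,0],[0.8,0,0,0.8,0]]'
python3 - <<'E'
from h import *
from scipy.optimize import least_squares
from scipy.spatial.transform import Rotation as Ro
s=get_state()
Q=np.array([[1.364,.321,-.07,1.45,.023,1.371,-.057],[1.086,.216,-.241,.999,.054,1.938,.027],[.277,.169,-.702,1.079,.117,1.932,-.784],[.085,.105,-.833,1.492,.078,1.583,-1.154],[-.001,.269,-.834,1.747,.211,1.22,-1.301],[-.084,.442,-.764,1.873,.367,.971,-1.419],[.22,.571,-.746,1.471,.395,1.254,-.55],[.155,.294,-.848,2.056,.281,.906,-1.125],s['joint_positions']])
P=np.array([[.142,-.634,.223],[.3333,-.4682,.5184],[.5219,.1299,.5215],[.4313,.3189,.3494],[.4348,.3511,.1524],[.4334,.3528,.0108],[.6579,.1837,.1106],[.4068,.2579,.0102],s['position']])
def fk(q,w,sg):
    h,L1,a1,L2,a2,a3,d=w; Z=lambda a:Ro.from_rotvec([0,0,a]); Y=lambda a:Ro.from_rotvec([0,a,0])
    R=Z(-q[0])*Y(q[1]); p=np.array([0,0,h]); e=p+R.apply([a1,0,L1]); R=R*Z(sg*q[2])*Y(q[3]); e2=e+R.apply([0,0,0])
    wr=e+R.apply([a2,0,L2]); R=R*Z(sg*q[4])*Y(q[5]); return e,wr,wr+R.apply([a3,0,d]),R
for sg in(1,-1):
    f=lambda w:np.ravel([fk(q,w,sg)[2]-p for q,p in zip(Q,P)])
    r=least_squares(f,[.3,.4,0,.4,0,0,.3]); print(sg,r.x.round(3),np.abs(r.fun).max().round(4))
    if r.cost<1e-2:
        for q in Q[[6,7,8]]: print([x.round(3) for x in fk(q,r.x,sg)[:3]])
_,c=load('top0');_,sc=load('scene0')
def tri(a,b):
    A=np.zeros((3,3));B=np.zeros(3)
    for cc,uv in((c,a),(sc,b)):
        p=cast(cc,uv,0)[0]; O=-np.array(cc['R']).T@np.array(cc['t']); d=(p-O)/np.linalg.norm(p-O); M=np.eye(3)-np.outer(d,d); A+=M;B+=M@O
    return np.linalg.solve(A,B).round(3)
print('bottom near',tri((365,372),(480,200)),'top near',tri((405,418),(517,8)))
E
```

```text
time: 13.72
position: [0.575, 0.1799, 0.1595]
tool_rot: [-2.202, -2.24, -0.0]
ft_force: [1.4, -0.7, 0.2]
grip_width: 0.698
grip_force: 0.0
1 [-1.611  0.778  0.6    0.376  0.206  0.718 -1.535] 0.2228
-1 [-0.057  0.465  0.03   0.508 -0.003  0.027  0.055] 0.0233
[array([ 0.27 , -0.06 ,  0.317]), array([0.678, 0.2  , 0.162]), array([0.655, 0.185, 0.106])]
[array([ 0.162, -0.025,  0.378]), array([0.429, 0.275, 0.068]), array([0.411, 0.255, 0.012])]
[array([ 0.187, -0.066,  0.364]), array([0.598, 0.192, 0.214]), array([0.575, 0.178, 0.159])]
bottom near [0.234 0.038 0.099] top near [0.258 0.05  0.416]
```

```bash
python3 -m crank '[[0.8,-0.2,0,0.05,-0.01],[0.8,-0.45,-0.1,0.05,-0.03],[0.8,-0.7,-0.2,0.05,-0.047],[0.8,-0.7,-0.2,0.05,-0.047],[0.8,-0.7,-0.2,0.05,-0.047]]'
python3 - <<'E'
from m import *
s=get_state(); print(s['joint_positions'].round(3)); 
snap('wrist','w8'); snap('top','top8'); snap('scene','scene8')
a=load('top8')[0][150:420,240:560]; b=load('w8')[0]; a=cv2.resize(a,(400,338))
o=np.zeros((600,800,3),np.uint8); o[:338,:400]=a; o[:300,400:]=cv2.resize(b,(400,300)); d=cv2.resize(load('scene8')[0],(400,300)); o[300:,400:]=d; cv2.imwrite('pics/c8.png',o)
E
```

```text
time: 14.35
position: [0.4364, 0.14, 0.1685]
tool_rot: [2.506, 1.891, 0.004]
ft_force: [0.4, 0.8, 0.0]
grip_width: 0.794
grip_force: 0.0
[ 0.532 -0.038 -0.872  1.954 -0.029  1.209 -0.607]
```

View pics/c8.png

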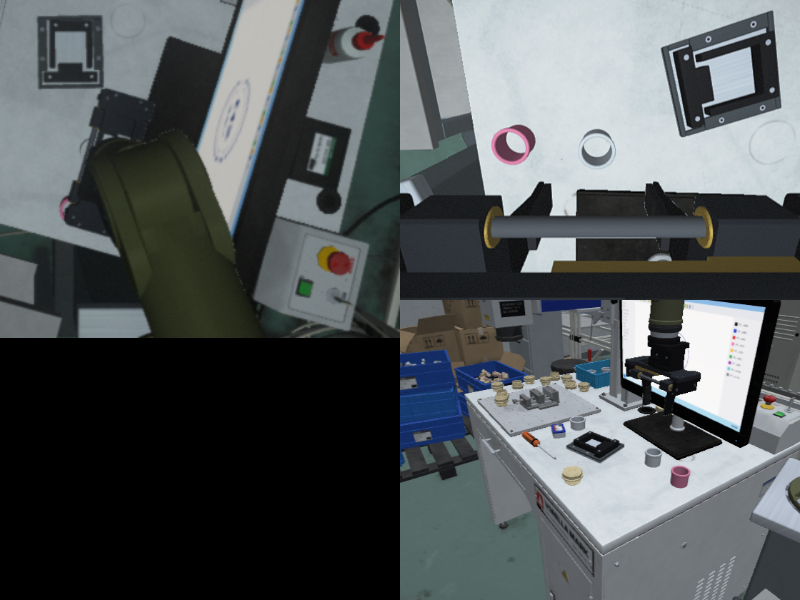

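Run:
```python
from m import *
s=get_state(); p=s['position']; _,c=load('scene8'); _,t=load('top8')
for h in (0,.07,.15,.2,.25,.3,.35,.4): print(h,proj(c,p+[0,0,h]).round(0)[0],proj(t,p+[0,0,h]).round(0)[0])
# silhouettes of green link in top8: width at rows
im=load('top8')[0]; hsv=cv2.cvtColor(im,cv2.COLOR_BGR2HSV); 
for v in (280,300,330,360,390,415): 
    r=im[v].astype(int); print(v,[u for u in range(300,470,6) if r[u].max()<110 and r[u][1]>r[u][0]+12])
```

```text
0 [359. 153.] [319. 275.]
0.07 [363. 116.] [324. 278.]
0.15 [367.  70.] [330. 282.]
0.2 [370.  38.] [335. 286.]
0.25 [374.   5.] [340. 289.]
0.3 [378. -32.] [347. 294.]
0.35 [382. -71.] [355. 299.]
0.4 [ 386. -113.] [364. 306.]
280 [360, 366, 372, 378, 390, 396]
300 [324, 330, 336, 342, 348, 354, 360, 366, 372, 378, 384, 396, 402, 408]
330 [330, 336, 342, 348, 354, 360, 366, 372, 378, 384, 390, 396, 402, 408, 414, 420]
360 [348, 354, 360, 366, 372, 378, 384, 390, 396, 402, 408, 414]
390 [360, 366, 372, 378, 384, 390, 396, 402, 408, 414, 420, 426]
415 [366, 372, 378, 384, 390, 396, 402, 408, 414, 420, 426, 432, 438]
```

```bash
python3 -c "
import cv2
cv2.imwrite('pics/c9.png',cv2.resize(cv2.imread('pics/top8.png')[200:420,290:500],(630,600)))"
```

```text
(no output)
```

View pics/c9.png

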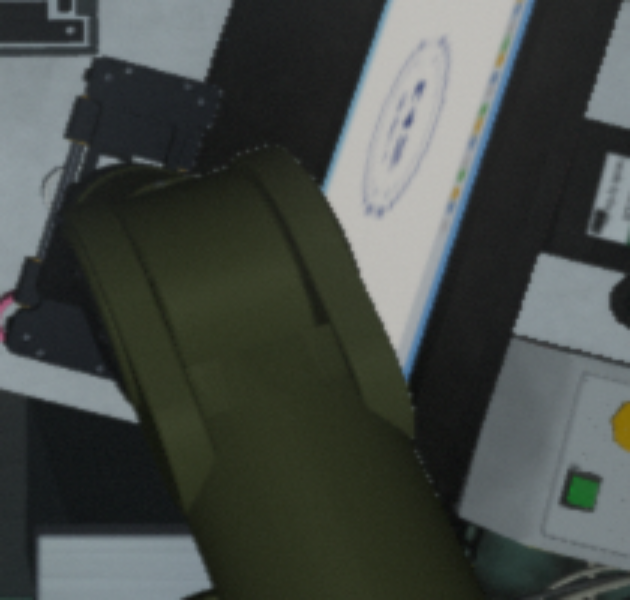

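The forearm passes above the screen's near corner: the wrist joint sits about 0.35 m above the TCP, leaving several cm. Both plates are seated, and the grey sleeve is at w8 (277,205), left of the monitor foot. I measure it numerically.

```bash
cat > sl.py <<'E'
from m import *
def sleeve(f,roi,thr=14,rad=.024,h=.04):
    im,c=load(f); g=cv2.GaussianBlur(cv2.cvtColor(im,cv2.COLOR_BGR2GRAY),(3,3),0).astype(int); x0,y0,x1,y1=roi; G=g[y0:y1,x0:x1]; med=np.median(np.r_[G[0],G[:,0],G[:,-1]])
    m=((abs(G-med)>thr)*255).astype(np.uint8); m=cv2.morphologyEx(m,cv2.MORPH_CLOSE,np.ones((5,5)))
    q=max(cv2.findContours(m,cv2.RETR_EXTERNAL,cv2.CHAIN_APPROX_NONE)[0],key=cv2.contourArea).reshape(-1,2)+[x0,y0]
    hull=cv2.convexHull(q.astype(np.float32)).reshape(-1,2); R=np.array(c['R']); ex=R[0,:2]/np.linalg.norm(R[0,:2]); ey=np.array([-ex[1],ex[0]]) # image-right, image-up on table
    T=cast(c,hull,h)[:,:2]; B=cast(c,hull,0)[:,:2]
    lo=(T@ey).min(); l,r=(T@ex).min(),(T@ex).max(); hi=(B@ey).max()
    print(f,'bbox',q.min(0),q.max(0),'med',med,'width',r-l,'x from w, y from far top edge:',(ex*(l+r)/2+ey*(lo+rad)).round(4),'y from near bottom edge',(ex*(l+r)/2+ey*(hi-rad)).round(4))
E
python3 - <<'E'
from sl import *
for t in(10,16): sleeve('w8',(243,165,318,255),t)
sleeve('top0',(295,250,333,290),10)
E
```

```text
w8 bbox [249 180] [302 236] med 220.0 width 0.048098626554604285 x from w, y from far top edge: [0.4358 0.1377] y from near bottom edge [0.4349 0.1346]
w8 bbox [251 180] [302 236] med 220.0 width 0.04594133298744141 x from w, y from far top edge: [0.4368 0.1374] y from near bottom edge [0.4359 0.1343]
top0 bbox [308 262] [324 280] med 137.0 width 0.035671274980727086 x from w, y from far top edge: [0.4382 0.1321] y from near bottom edge [0.4277 0.132 ]
```

```bash
python3 -m crank '[[0.8,0,-0.01,-0.2,0],[0.8,0,-0.01,-0.4,0],[0.8,0,-0.01,-0.5,0],[0.8,0,-0.01,-0.5,0]]' 20; python3 -m crank '[[0.8,0,0,-0.1,0],[0.8,0,0,-0.21,0],[0.8,0,0,-0.215,0],[0.8,0,0,-0.215,0]]' 20; python3 -c "
from m import *
print(get_state()['joint_positions'].round(3),get_state()['joint_torque'].round(1))"
```

```text
time: 15.0
position: [0.4343, 0.1386, 0.0655]
tool_rot: [-2.503, -1.89, 0.004]
ft_force: [0.0, 0.4, -0.3]
grip_width: 0.8
grip_force: 0.0
time: 15.5
position: [0.4364, 0.1384, 0.0252]
tool_rot: [2.508, 1.892, 0.002]
ft_force: [0.4, 0.1, 0.3]
grip_width: 0.797
grip_force: 0.0
[ 0.457  0.206 -0.871  2.1    0.199  0.916 -0.804] [ -0.  -25.8  -4.1 -24.5  -0.   -0.   -0. ]
```

```bash
python3 -m crank '[[0.4,0,0,0,0],[0.4,0,0,0,0],[0.4,0,0,0,0],[0.4,0,0,0,0]]' 20; python3 -m crank '[[0.4,0,0,0.2,0],[0.4,0,0,0.4,0],[0.4,0,0,0.5,0],[0.4,0,0,0.5,0]]' 20; python3 -c "
from m import *
snap('wrist','w9')"
```

```text
time: 16.0
position: [0.4356, 0.1378, 0.0244]
tool_rot: [2.508, 1.891, 0.001]
ft_force: [-0.7, 0.4, 2.5]
grip_width: 0.534
grip_force: 20.0
time: 16.5
position: [0.4364, 0.1379, 0.1252]
tool_rot: [2.507, 1.889, 0.004]
ft_force: [-0.2, -0.0, -1.4]
grip_width: 0.533
grip_force: 20.0
```

```bash
python3 -m crank '[[0.4,0.2,0.05,0,0],[0.4,0.5,0.1,0,0],[0.4,0.8,0.2,0,0],[0.4,0.93,0.215,0,0],[0.4,0.93,0.215,0,0]]' 20; python3 -m crank '[[0.4,0,0,-0.15,0],[0.4,0,0,-0.28,0],[0.4,0,0,-0.28,0],[0.4,0,0,-0.28,0]]' 20
python3 - <<'E'
from m import *
snap('wrist','w10'); print(get_state()['position'])
im,c=load('w10'); g=cv2.cvtColor(im,cv2.COLOR_BGR2GRAY).astype(int)
p=proj(c,[[.6224,.18,.04+.045],[.6224,.204,.085],[.6224,.204,.045],[.6224,.209,.026],[.6224,.219,.026],[.6224,.223,.012],[.5984,.18,.085],[.6464,.18,.085],[.5923,.2,.026],[.6524,.2,.026]]).round(1); print(p.tolist())
for u in range(int(p[1,0])-12,int(p[1,0])+13,6): print(u,g[150:300:3,u].tolist())
E
```

```text
time: 17.18
position: [0.6213, 0.181, 0.1208]
tool_rot: [-2.506, -1.889, 0.005]
ft_force: [0.1, 0.9, -0.5]
grip_width: 0.537
grip_force: 20.0
time: 17.68
position: [0.621, 0.181, 0.0687]
tool_rot: [2.508, 1.892, 0.0]
ft_force: [0.0, 0.6, -1.0]
grip_width: 0.536
grip_force: 20.0
[0.6215539  0.18114295 0.06927637]
[[278.1, 289.7], [264.0, 245.8], [266.6, 220.0], [265.2, 203.6], [260.7, 188.7], [259.9, 178.5], [231.5, 301.6], [325.8, 277.5], [224.7, 228.9], [314.7, 204.2]]
252 [226, 225, 190, 80, 96, 92, 96, 93, 89, 92, 92, 74, 228, 226, 29, 24, 49, 50, 49, 44, 41, 227, 221, 219, 222, 217, 220, 220, 116, 120, 119, 118, 114, 110, 213, 227, 228, 200, 220, 220, 216, 225, 92, 94, 94, 92, 92, 95, 96, 93]
258 [225, 232, 67, 95, 92, 95, 93, 91, 91, 90, 84, 207, 225, 102, 22, 35, 54, 47, 47, 42, 190, 221, 219, 223, 219, 221, 194, 113, 118, 115, 114, 117, 109, 208, 227, 229, 195, 219, 219, 219, 216, 217, 217, 225, 90, 98, 96, 95, 94, 91]
264 [228, 118, 90, 92, 95, 92, 90, 91, 90, 88, 102, 225, 228, 12, 30, 50, 50, 50, 44, 51, 223, 223, 220, 220, 218, 199, 110, 113, 111, 113, 111, 110, 177, 222, 226, 202, 219, 220, 222, 214, 218, 216, 216, 218, 49, 100, 96, 96, 95, 95]
270 [203, 76, 95, 88, 93, 92, 91, 89, 90, 78, 231, 225, 52, 23, 43, 54, 50, 47, 42, 204, 222, 220, 224, 219, 224, 106, 111, 110, 107, 108, 108, 106, 206, 226, 226, 211, 218, 221, 217, 217, 218, 217, 219, 170, 28, 64, 97, 94, 94, 96]
276 [70, 92, 93, 92, 91, 90, 90, 92, 88, 188, 224, 182, 22, 31, 50, 53, 47, 45, 85, 223, 221, 222, 219, 219, 226, 98, 102, 103, 104, 102, 102, 100, 203, 226, 226, 215, 221, 222, 215, 217, 216, 217, 217, 32, 29, 31, 103, 100, 100, 102]
```

Run:
```python
from m import *
im,c=load('w10'); g=cv2.cvtColor(im,cv2.COLOR_BGR2GRAY).astype(int)
for u in (246,256,264,272,280,288):
    a=195+np.argmax(g[195:225,u]>140)-.5   # fork inner edge at its top
    b=a+5+np.argmax(g[int(a+5):,u]<150); print(u,a,b,cast(c,(u,a),.026)[0].round(4)[:2],cast(c,(u,b),.0442)[0].round(4)[:2])
for v in (222,230,236,242): print(v,g[v,190:350:4].tolist())
```

```text
246 213.5 240.5 [0.6087 0.2061] [0.6068 0.1948]
256 210.5 230.5 [0.6154 0.2063] [0.6144 0.1992]
264 207.5 226.5 [0.6209 0.2068] [0.6197 0.2003]
272 205.5 224.5 [0.6262 0.2066] [0.6246 0.2002]
280 203.5 224.5 [0.6314 0.2065] [0.6291 0.1989]
288 200.5 226.5 [0.6368 0.207 ] [0.6333 0.1964]
222 [48, 51, 30, 26, 75, 226, 111, 199, 169, 54, 85, 221, 218, 219, 222, 222, 221, 219, 218, 221, 224, 226, 225, 223, 221, 218, 221, 222, 219, 218, 219, 221, 222, 19, 45, 47, 45, 41, 44, 44]
230 [46, 53, 49, 25, 23, 28, 20, 27, 35, 34, 23, 184, 215, 217, 219, 220, 209, 110, 114, 112, 105, 105, 104, 99, 96, 97, 90, 116, 226, 221, 217, 219, 222, 229, 48, 47, 44, 42, 44, 41]
236 [49, 52, 49, 40, 44, 46, 47, 45, 48, 51, 23, 19, 220, 216, 221, 118, 117, 114, 114, 111, 107, 104, 101, 97, 95, 96, 94, 94, 97, 196, 217, 216, 216, 222, 28, 38, 42, 41, 41, 39]
242 [50, 50, 47, 50, 48, 45, 43, 44, 47, 46, 33, 18, 144, 221, 113, 119, 116, 114, 112, 110, 105, 102, 101, 97, 94, 97, 98, 96, 96, 96, 199, 222, 220, 219, 120, 40, 43, 43, 41, 44]
```

Run:
```python
from m import *
im,c=load('w10')
print((-np.array(c['R']).T@np.array(c['t'])).round(3),cast(c,[(238.5,242),(233,236),(325,242),(324.5,236)],.006).round(4)[:,:2].tolist())
```

```text
[0.645 0.259 0.231] [[0.5936, 0.182], [0.5912, 0.1875], [0.6534, 0.1649], [0.6542, 0.1694]]
```

```bash
python3 -m crank '[[0.4,0.005,0,-0.06,0],[0.4,0.005,0,-0.12,0],[0.4,0.005,0,-0.17,0],[0.4,0.005,0,-0.19,0],[0.4,0.005,0,-0.19,0]]' 20;  python3 -m crank '[[0.4,0,0,-0.005,0]]'
```

```text
time: 18.35
position: [0.622, 0.1808, 0.0305]
tool_rot: [2.508, 1.892, -0.002]
ft_force: [-2.3, -0.4, 3.6]
grip_width: 0.532
grip_force: 20.0
time: 18.48
position: [0.622, 0.1809, 0.0302]
tool_rot: [2.508, 1.891, -0.002]
ft_force: [-5.4, -1.5, 11.3]
grip_width: 0.539
grip_force: 20.0
```

```bash
python3 -m crank '[[0.7,0,0,0.005,0],[0.7,0,0,0.005,0],[0.7,0,0,0.1,0],[0.85,0,0,0.4,0],[1,0,0,0.7,0]]'; python3 -m crank '[[1,-0.1,0.3,0,0],[1,-0.2,0.6,0,0],[1,-0.38,0.8,0,0],[1,-0.38,0.8,0,0],[1,-0.38,0.8,0,0]]'
python3 - <<'E'
from m import *
snap('wrist','w11'); snap('top','top11'); print(get_state()['position'],get_state()['joint_positions'].round(2))
im,c=load('w11'); hsv=cv2.cvtColor(im,cv2.COLOR_BGR2HSV); y=cv2.inRange(hsv,(15,70,90),(35,255,255)); parts(c,y,.02,800,(0,0,560,270))
print((-np.array(c['R']).T@np.array(c['t'])).round(3))
E
```

```text
time: 19.1
position: [0.6222, 0.181, 0.1715]
tool_rot: [-2.508, -1.892, -0.001]
ft_force: [1.2, 0.6, -0.2]
grip_width: 0.848
grip_force: 0.0
time: 19.73
position: [0.5468, 0.3407, 0.17]
tool_rot: [2.507, 1.891, 0.002]
ft_force: [0.5, -0.9, -0.1]
grip_width: 0.998
grip_force: 0.0
[0.54784524 0.3391679  0.16941981] [ 0.07  0.48 -0.9   1.51  0.38  1.33 -1.14]
[547.5 345.8  54.1  54.1   3.2] px [271. 193.] centroid [0.5451 0.351  0.02  ]
[0.57  0.419 0.333]
```

```bash
python3 -m crank '[[1,0,0.025,-0.3,0],[1,0,0.025,-0.5,0],[1,0,0.025,-0.7,0],[1,0,0.025,-0.78,0],[1,0,0.025,-0.78,0]]' 30; python3 -m crank '[[0.5,0,0,0,0],[0.5,0,0,0,0],[0.5,0,0,0,0],[0.5,0,0,0,0],[0.5,0,0,0,0]]' 30
python3 - <<'E'
from sl import *
# sleeve in the nest, seen before leaving (w11 side view too oblique): use top11 ring
im,c=load('top11'); p=proj(c,[.622,.18,.046])[0]; print(p)
g=cv2.cvtColor(im,cv2.COLOR_BGR2GRAY).astype(int); u,v=p.round().astype(int); print(g[v-16:v+17:2,u-18:u+19:2])
E
```

```text
time: 20.45
position: [0.5467, 0.3447, 0.0125]
tool_rot: [-2.51, -1.889, 0.002]
ft_force: [0.8, 1.0, 0.2]
grip_width: 0.997
grip_force: 0.0
time: 21.08
position: [0.5463, 0.3459, 0.0135]
tool_rot: [2.508, 1.891, 0.0]
ft_force: [-0.4, -0.3, 3.1]
grip_width: 0.594
grip_force: 30.0
[295.14781292 186.09271103]
[[106  97  43  78 106  43  42  40  43  41  45  43  42  44  43  65 128  49
   58]
 [113  97  43  41  42  41  43  43  41  43  42  41  43  43  42  45  46  44
   57]
 [ 91  98  42  41  55  55  55  57  55  55  56  55  57  55  55  55  42  43
   57]
 [ 90  96  40  58 153 154 152 152 139 140 138 138 150 155 151 147  62  43
   60]
 [ 88  97  40  60 155 157 142 156 122  92  94 118 152 139 153 149  64  44
   58]
 [ 90  96  44  58 156 148 152  92 110 118 107  83  82 143 139 151  61  42
   48]
 [ 91  96  39  59 153 156 110 147 155 159 157 151  98  84 156 148  60  43
   48]
 [ 91  95  41  56 153 158 148 155 155 158 156 155 153  86 142 147  61  42
   46]
 [ 92  96  40  58 149 157 154 156 156 157 156 155 155 116 134 146  60  44
   48]
 [ 76  97  40  55 152 162 151 156 156 157 157 156 156 132 141 144  65  43
   52]
 [ 77  96  40  49 144 155 149 155 155 157 156 156 155 110 151 150  76  42
   51]
 [ 77  95  38  51 148 124 153 150 154 159 157 156 152 147 146 153  75  41
   52]
 [ 77  96  41  49 148 148 117 160 148 153 156 146 162 143 150 153  75  43
   52]
 [ 80  96  37  49 149 157 147 109 139 151 153 149 144 157 155 153  76  43
   54]
 [ 79  95  39  49 146 155 156 152 149 152 150 152 156 157 153 152  74  44
   61]
 [ 78  94  37  50 147 102  86  86  84  88  89  87  88  87  92 152  77  42
   58]
 [ 67  94  41  49 141  44  40  39  41  39  41  40  41  40  57 153  77  42
   59]]
```

```bash
python3 -m crank '[[0.5,0,0,0.3,0],[0.5,0,0,0.53,0],[0.5,0.1,-0.2,0.53,0],[0.5,0.2,-0.45,0.53,0],[0.5,0.3,-0.7,0.53,0]]' 30; python3 -m crank '[[0.5,0.08,-0.13,0,0],[0.5,0.08,-0.13,0,0],[0.5,0.08,-0.13,-0.1,0],[0.5,0.08,-0.13,-0.2,0],[0.5,0.08,-0.13,-0.2,0]]'
python3 - <<'E'
from m import *
snap('wrist','w12'); snap('scene','scene12'); print(get_state()['position'])
o=np.zeros((420,800,3),np.uint8); o[:400,:400]=cv2.resize(load('scene12')[0][140:240,220:320],(400,400),interpolation=cv2.INTER_CUBIC); o[:400,400:]=cv2.resize(load('w12')[0][130:330,170:370],(400,400)); cv2.imwrite('pics/c12.png',o)
im,c=load('w12'); hsv=cv2.cvtColor(im,cv2.COLOR_BGR2HSV); y=cv2.inRange(hsv,(15,60,70),(35,255,255))
p=get_state()['position']; parts(c,y,p[2]-.0135+.018,400,(150,100,420,285))
print(proj(c,[[.622,.203,.046],[.622,.18,.046]]).round(1))
E
```

```text
time: 21.7
position: [0.6065, 0.2042, 0.1186]
tool_rot: [2.508, 1.892, -0.001]
ft_force: [0.0, 0.4, -2.0]
grip_width: 0.592
grip_force: 30.0
time: 22.32
position: [0.6196, 0.1802, 0.0758]
tool_rot: [-2.504, -1.893, 0.008]
ft_force: [-0.3, 0.5, -1.7]
grip_width: 0.595
grip_force: 30.0
[0.62163255 0.18063803 0.07841453]
[624.8 192.2  30.7  53.5  74.3] px [277. 260.] centroid [0.6239 0.1908 0.0829]
[[268.9 216.7]
 [279.3 250.8]]
```

View pics/c12.png

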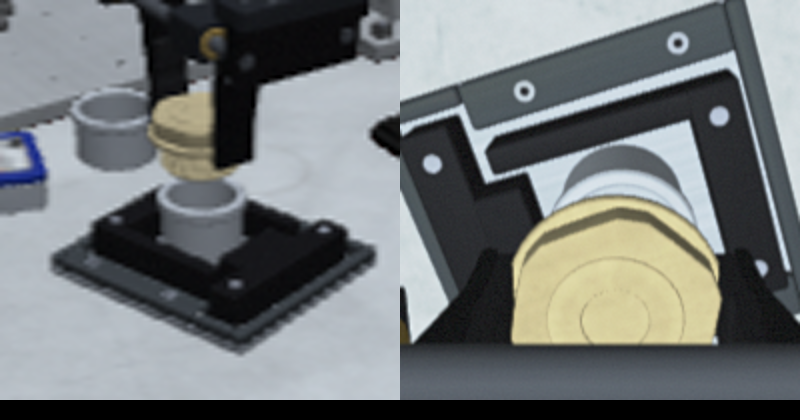

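The picture shows the sleeve standing upright in the opening, the cap hanging level above it, and both centred on the same column (crop x≈618). I lower it.

```bash
python3 -m crank '[[0.5,0,0,-0.04,0],[0.5,0,0,-0.07,0],[0.5,0,0,-0.09,0],[0.5,0,0,-0.09,0],[0.5,0,0,-0.09,0]]' 30
python3 - <<'E'
from m import *
snap('wrist','w13'); print(get_state()['position'],get_state()['ft_force'])
for f in('w13',):
    im,c=load(f); g=cv2.cvtColor(im,cv2.COLOR_BGR2GRAY).astype(int); p=proj(c,[[.622,.18,.046]])[0]; print(p)
    for u in (264,270,276): print(u,g[195:270:3,u].tolist())
E
```

```text
time: 23.05
position: [0.6225, 0.1799, 0.0613]
tool_rot: [2.508, 1.891, 0.001]
ft_force: [0.3, -0.4, -2.6]
grip_width: 0.596
grip_force: 30.0
[0.6225217  0.17984872 0.06133253] [ 1.497731    0.15747711 -1.44095918]
[274.22464732 261.42742496]
264 [44, 49, 46, 45, 42, 154, 113, 107, 109, 106, 187, 174, 194, 212, 191, 97, 128, 210, 206, 205, 205, 205, 187, 212, 211]
270 [51, 53, 46, 47, 108, 106, 103, 105, 104, 103, 214, 122, 214, 218, 99, 105, 202, 206, 205, 201, 206, 210, 216, 215, 210]
276 [49, 52, 47, 36, 231, 96, 99, 98, 100, 99, 218, 120, 220, 132, 104, 168, 208, 207, 207, 206, 207, 192, 216, 213, 208]
```

```bash
python3 -m crank '[[0.5,0,0,-0.005,0],[0.5,0,0,-0.01,0],[0.5,0,0,-0.01,0]]' 30
```

```text
time: 23.48
position: [0.6224, 0.1798, 0.0591]
tool_rot: [2.508, 1.891, 0.0]
ft_force: [0.4, 0.2, -1.4]
grip_width: 0.592
grip_force: 30.0
```

```bash
python3 -m crank '[[0.5,0,0,-0.005,0],[0.5,0,0,-0.005,0]]' 30
```

```text
time: 23.72
position: [0.6227, 0.1801, 0.0587]
tool_rot: [2.508, 1.891, 0.001]
ft_force: [-0.1, 1.0, 1.9]
grip_width: 0.599
grip_force: 30.0
```

Contact is made at the expected height (force +1.9 N). I release and withdraw upwards.

```bash
python3 -m crank '[[0.75,0,0,0,0],[0.85,0,0,0,0],[0.85,0,0,0,0],[0.9,0,0,0.1,0],[1,0,0,0.3,0]]'; python3 -m crank '[[1,0,0,0.3,0],[1,0,0.2,0.6,0],[1,-0.2,0.5,0.8,0],[1,-0.2,0.7,0.8,0],[1,-0.2,0.7,0.8,0]]'
python3 - <<'E'
from m import *
snap('wrist','w14'); snap('scene','scene14'); snap('top','top14'); print(get_state()['position'],get_state()['ft_force'])
for f in('w14','top14','scene14'):
    im,c=load(f); hsv=cv2.cvtColor(im,cv2.COLOR_BGR2HSV); y=cv2.inRange(hsv,(15,60,70),(35,255,255)); p=proj(c,[.622,.18,.07])[0].round().astype(int); print(f,p)
    parts(c,y,.066,80,(max(p[0]-60,0),max(p[1]-50,0),p[0]+60,p[1]+50))
E
```

```text
time: 24.35
position: [0.6214, 0.1794, 0.1182]
tool_rot: [-2.507, -1.891, 0.004]
ft_force: [0.4, -0.1, 0.8]
grip_width: 0.94
grip_force: 0.0
time: 24.98
position: [0.5783, 0.328, 0.282]
tool_rot: [-2.495, -1.904, -0.009]
ft_force: [-1.2, -0.9, 0.2]
grip_width: 0.999
grip_force: 0.0
[0.58271809 0.31910826 0.27864529] [ 0.89747546 -0.11719245 -0.47932439]
w14 [341 292]
[624.5 186.   42.1  52.7  74.6] px [340. 288.] centroid [0.6231 0.1843 0.066 ]
top14 [296 185]
[623.3 178.3  52.6  56.   45.6] px [297. 185.] centroid [0.6231 0.1777 0.066 ]
scene14 [270 178]
```

Run:
```python
from m import *
im,c=load('scene14'); hsv=cv2.cvtColor(im,cv2.COLOR_BGR2HSV); y=cv2.inRange(hsv,(12,35,70),(38,255,255)); k=np.zeros_like(y); k[140:215,235:305]=y[140:215,235:305]
v,u=np.where(k); print('brass bbox',u.min(),u.max(),v.min(),v.max(),'mean',u.mean(),v.mean(),len(u))
print(proj(c,[[.622,.179,.046],[.622,.179,.078],[.622,.179,.062]]).round(1))
a=[proj(c,[.622+r*np.cos(t),.179+r*np.sin(t),z])[0] for r,z in((.022,.046),(.028,.063),(.026,.078)) for t in np.linspace(0,6.28,40)]; print(np.min(a,0).round(),np.max(a,0).round())
```

```text
brass bbox 257 282 171 191 mean 269.4884259259259 180.66666666666666 432
[[270.  188. ]
 [269.9 174.6]
 [269.9 181.3]]
[257. 169.] [283. 193.]
```

The brass outline in the scene view (257-282, 171-191) matches an upright cap on the sleeve at the right height. I hand in.

```bash
python3 -c "
from bench import close_job
print(close_job())"
```

```text
the job is handed in; nothing more can be done
None
```

The nest is made up and handed in at about 25 s of the 106 s: fork and T plate flat in the tray, tall sleeve upright in the opening, brass cap on top with its hexagon up; the handover call gave no verdict.

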